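# Reset the chain-length gauge

### The job

Set up the jeweller's length gauge for the next job: the finned stop dog in its T-slot is in the way, so slide it along the slot and out at the open end, lift it clear and stand it upright on its foot in the round tin. Then nudge the stiff slide block along the bed in small taps until its front face is level with the brass pointer, to within 3 mm, and never push it farther past the pointer than that. Do not disturb the other things on the bench.

Things in the scene. Friction and masses are not known exactly. Their poses are not given: they have to be found in the camera images.
- gauge: Fixed dark steel T-slot bed lying roughly across the bench: 140 mm (its x) by 370 mm (its y), 32 mm high. Origin on the bench under the slot's centre line, z up, y along the slot; the bed runs from y = -200 to y = +170 mm, where the slot is open. Slot 15 mm wide through 8 mm lips, over a cavity 34 mm wide, 12 mm high. Its -x side, with a scale strip, faces the robot.
- slot_end (a point): Centre of the slot's open end, at the bed's top, at the gauge's x = 0, y = +170 mm, 32 mm above the bench. Axes as the gauge.
- slide (a joint): Travel of the slide block along the gauge's +y, in m; it starts somewhere from 0 to 0.025 and can go to 0.2. It stays where it is left; moving it takes about 8 N when slow, more when fast. At 0 the block's centre is at the gauge's y = -130 mm.
- slide_front (a point): Lower corner, on the scale side (-x), of the slide block's front (+y) face, 36 mm above the bench. This face is to be level with the pointer. Plain steel block, captive in the slot, 95 mm across (x), 90 mm along (y), from 33 to 61 mm above the bench; too big to grasp, it is pushed on its rear face.
- slide_rear (a point): Centre of the rear (-y) face of the slide block, 47 mm above the bench: where to push it, towards the gauge's +y. At the start at least 25 mm of bare bed lie behind it.
- mark (a point): Tip of the brass pointer, a small clip fixed on the scale strip on the gauge's -x margin (22 mm by 20 mm, 10 mm high above the bed). The slide is set right when slide_front and mark have the same y in the gauge's frame. Axes as the gauge.
- dog: Loose steel stop dog, about 140 g, in the T-slot between slide and open end. Origin: centre of its foot's underside, z up, y along the slot. Foot 30 (x) by 34 (y) by 6 mm; neck 12 mm wide; body 44 by 36 mm, 16 to 26 mm up, resting on the bed; fin 30 (x) by 16 mm (y), 26 to 71 mm up. In the slot the foot is 16 mm above the bench. It leaves only lengthwise, once 17 mm past slot_end.
- dog_fin (a point): Middle of the dog's fin, 54 mm above the underside of the foot: where to pinch it across its 16 mm thickness, the fingers closing along the slot.
- tin: Open, empty round brass tin, loose, 300 g, 124 mm across, 26 mm high, walls 3 mm, floor 4 mm. Origin under its centre. It stands to the left of the gauge.
- tray: Bystander: blue rectangular divided bead tray, 100 by 110 mm, 24 mm high, to the left of the gauge; it and the tin may have either place. Origin under its centre.
- spool: Bystander: grey thread spool, 34 mm across, 55 mm high, near the open end of the gauge on the robot's side. Origin under its centre.
- pliers: Bystander: pliers lying on the bench on the robot's side of the gauge, 145 mm long, 16 mm high. Origin between the handles on the bench.
- hammer: Bystander: small hammer lying beyond the gauge, 240 mm long.
- mallet: Bystander: wooden mallet standing on its head to the right, 80 mm across, 200 mm high. Origin under its centre.
- jar: Bystander: small clear jar beyond the gauge, 56 mm across, 60 mm high. Origin under its centre.
- light_bar (a point): Middle of the underside of the white light bar fixed lengthwise above the slot, 189 mm above the bench, at the gauge's x = +16, y = -65 mm. Bar 32 mm (x) by 330 mm (y) by 18 mm. It stops a tool coming straight down on the slide or dog: lean the tool back to the gauge's -x side by about 30 degrees. Its two posts (30 mm thick) stand at the gauge's x = +167 mm, y = -210 and +80 mm.
There are look-alikes about, which are no part of the job. What is shaped like the dog but blue is not meant.

How it is judged (in metres and radians):
On the way, in this order (a step that is already met when the one before it is completed fails the run):
1. the dog is out of the slot's open end and lifted clear of the bed (height (world z) of dog above 0.04 m and y of dog in the frame of gauge above 0.15 m), for 0.1 s.
2. the dog stands upright in the tin, let go (horizontal distance between dog and tin below 0.045 m and height (world z) of dog below 0.012 m and angle between dog's own z axis and vertical below 0.15 rad and contact force between the fingers and dog below 0.05 N and linear speed of dog below 0.03 m/s), for 0.2 s.
3. the slide's front face is level with the pointer (y of slide_front in the frame of mark between -0.003 and 0.003 m and velocity of joint slide below 0.003 m/s), for 0.2 s.
At the end, for the whole second after the job is handed in: The slide's front face is within 3 mm of the pointer along the slot, and the dog stands upright (within 0.15 rad) on its foot on the tin's floor, released and at rest (y of slide_front in the frame of mark between -0.003 and 0.003 m and horizontal distance between dog and tin below 0.045 m and height (world z) of dog below 0.012 m and angle between dog's own z axis and vertical below 0.15 rad and linear speed of dog below 0.03 m/s); the robot touches nothing.
It fails at once if the slide was pushed more than 3 mm past the pointer (y of slide_front in the frame of mark above 0.003 m).
It fails at once if a bystander was moved by more than 20 mm (distance of any of tray, spool, pliers, hammer, mallet, jar from where it was at the start of the episode above 0.02 m).
It also fails if it takes over 72 s, if anything falls off the work surface, if the arm or the gripper's body presses on something with over 40 N, if the wrist force passes 120 N, or if a joint passes its speed limit or range.

### The arm

A 7-joint arm with a two-finger parallel gripper is mounted at the origin on the work surface. World frame = base frame: x ahead of the robot, y to its left, z up, the work surface at z = 0. Lengths are in mm, angles in rad, forces in N, time in s.
With the tool pointing down it reaches from about 425 to 800 mm from the base axis. Payload 8.3 kg.
Tool frame: the origin (TCP) lies on the centre line of the jaws, within the pads' length; the fingertips stand 25 mm ahead of it and the grasp point (between the pads) lies 6 mm ahead of it; z points along the fingers, y is the line along which they close (so a half turn about z gives the same grasp; the last joint's range is limited). The gripper opens to 85 mm and grips with 20 to 120 N. Pads are 22 mm wide; open, the fingers measure 114 mm over their backs; the gripper's body (76 mm by 85 mm) begins 54 mm behind the grasp point. The pads swing forward as they close: fully open they stand 13 mm farther back than shut.
Start: joints at [-1.208, 0.383, 0.016, 1.37, -0.006, 1.388, -0.046], TCP at [258.104, 569.197, 231.479] pointing down, gripper open.
Joint ranges: [-2.95, 2.95], [-0.25, 2.06], [-1.52, 1.56], [0.18, 2.33], [-1.44, 4.58], [0.02, 2.06], [-3.01, 3.01]. Speed limits (rad/s): [2.39, 2.39, 3.01, 3.01, 3.14, 3.14, 3.14].

### API

Orientations are given as a unit quaternion [x, y, z, w].
In Python, from workcell import manip gives the robot as it stands.
- The arm moves only by the shell command python3 -m creep 'ROWS' [OPENING]. ROWS is JSON, a list of rows, each an object with "linear": the shift along the world's x, y, z scaled (see below), a list of three; "rotation": the turn, a rotation vector about the world's x, y, z scaled (see below), a list of three. A call has 1 to 12 rows; each row is the pose to reach, as a shift and turn from the pose commanded when the call began; what a row does not reach only later rows make up. The controller multiplies each number of a shift by 10 cm and each number of a turn by 120 degrees. A row lasts 1/8 s, in which the tool goes at most 62.5 mm and 10.7 degrees, less where a joint would pass 70% of its speed; a pose out of reach is approached as far as the arm can. A call with a number of a shift or a turn outside -1 to 1 is refused whole. A call with a gripper value outside its range is refused whole. OPENING is the opening, from 0 (shut) to 1 (fully open), set as the call begins (- or left out, the last holds). The fingers move at their own pace and stop on an object; the grip force is fixed at half the most. Time passes only in rows, so rows that repeat a pose let the fingers close. It gives the time, the measured TCP pose, the force, the opening and the grip force at its end, in the units of the state.
- manip.observe(): the state, without advancing time (a new reading comes with each control period).
- manip.snapshot(name): name is "scene" or "top"; returns a dict with "pixels" (420x560x3 uint8, blue, green, red), "fx", "fy", "cx", "cy" (pixels), "k1" (the pictures are not rectified: a ray, as slopes to the right and down, at radius r is drawn at 1 + k1 r^2 times it, then the intrinsics apply), "rvec" (rotation vector, rad) and "tvec" (3), from world to camera coordinates, as OpenCV has them. Camera axes: x right, y down, z forward; pixel columns grow to the right and rows downward; lengths in mm; the calibration is good to about 2 mm. A picture is of the moment at which its call begins. There is no depth.
- manip.job_done(): hands the job in; it is judged then, once.
The state is a dict: "time": time; "q": joint angles; "joint_velocities": joint speeds; "joint_efforts": joint torques, N m; "tool_pos": TCP position; "ee_rot": TCP orientation; "contact_force": force on the tool from outside, world axes, zero at the start; "moment": the same for the moment, N m; "grip_width": finger opening in mm; "gripper_force": force on a finger pad.
Only numpy, scipy, OpenCV 4.12 (cv2) and the standard library are available. Lean on these libraries where they do the work, as an engineer would, in place of code of your own. Each camera call takes 0.05 s, during which the arm holds its last target. There are 200 camera calls.

## Working session

There is one attempt and no reset: what is moved stays moved. The work goes in short steps, Python scripts to look and compute and a shell command to move; the robot and the scene stay as the last step left them, time stands still between calls to the robot, and variables do not carry over. Pictures are saved under pics/ and viewed, at most 10 in all, crops included, and the job is handed in when it is done.

```bash
mkdir -p pics
cat > h.py <<'E'
import numpy as np, cv2
from workcell import manip
def snap(n,f=None):
    s=manip.snapshot(n); 
    if f: cv2.imwrite('pics/'+f,s['pixels'])
    return s
def ray(s,uv):
    R=cv2.Rodrigues(np.array(s['rvec'],float))[0]; t=np.array(s['tvec'],float).ravel()
    d=np.array([(uv[0]-s['cx'])/s['fx'],(uv[1]-s['cy'])/s['fy']]); u=d.copy()
    for _ in range(30): u=d/(1+s['k1']*(u@u))
    return -R.T@t, R.T@np.array([u[0],u[1],1.])
def onz(s,uv,z):
    c,d=ray(s,uv); return c+d*(z-c[2])/d[2]
def two(s1,p1,s2,p2):
    c,d=ray(s1,p1); e,f=ray(s2,p2); A=np.stack([d,-f],1); k=np.linalg.lstsq(A,e-c,rcond=None)[0]
    a=c+k[0]*d;b=e+k[1]*f; return (a+b)/2,np.linalg.norm(a-b)
def proj(s,P):
    R=cv2.Rodrigues(np.array(s['rvec'],float))[0]; X=R@np.array(P,float)+np.array(s['tvec'],float).ravel()
    u=X[:2]/X[2]; u=u*(1+s['k1']*(u@u)); return np.array([s['fx']*u[0]+s['cx'],s['fy']*u[1]+s['cy']])
E
python3 - <<'E'
from h import *
import pickle
for n in('scene','top'):
    s=snap(n,n+'0.png'); pickle.dump(s,open(n+'0.pkl','wb')); c,d=ray(s,(280,210)); print(n,c,d,s['k1'],s['fx'])
o=manip.observe(); print(o)
E
```

```text
scene [1251.15314847  576.5847054   738.86745712] [-0.60463592 -0.59511789 -0.52949872] 0.02039735364659169 400.9867349404388
top [ 348.30462991 -104.42748487 1364.34131706] [ 0.18362717  0.03138577 -0.9825314 ] -0.03395972213506837 512.2650199729452
{'time': 0.1, 'q': array([-1.2079003 ,  0.38415288,  0.01636452,  1.37104554, -0.00631021,
        1.3882308 , -0.0464726 ]), 'joint_velocities': array([ 6.98053682e-04, -1.87372431e-03,  1.12956306e-03, -1.25435387e-03,
       -1.08398324e-03,  2.34601999e-03,  4.25245335e-05]), 'joint_efforts': array([ 2.60391636e-03, -6.29133010e+01,  8.47372971e-01, -3.72767043e+01,
        1.67910598e-02,  1.02387348e-02, -2.18780770e-05]), 'tool_pos': array([257.91923991, 568.79109323, 230.58113702]), 'ee_rot': array([ 2.11245036e-01,  9.77432727e-01, -8.75096587e-04, -1.82708955e-04]), 'contact_force': array([-0.21789593, -0.18063625, -0.2419623 ]), 'moment': array([-0.0245025 ,  0.01572636,  0.00954781]), 'gripper_force': 0.0, 'grip_width': 85.72909487805573}
```

View pics/scene0.png

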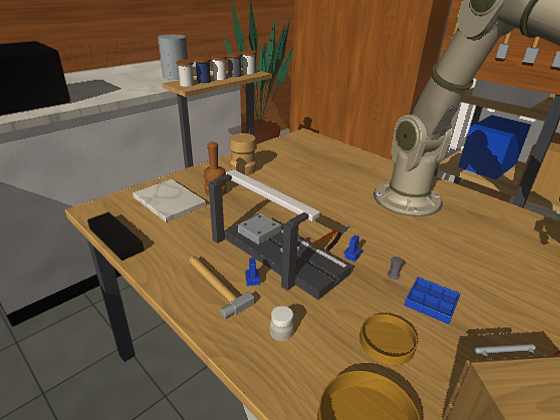

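View pics/top0.png

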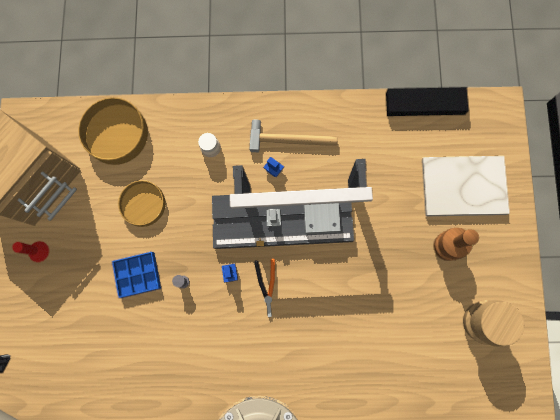

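The top view shows:
- **Bed:** (213–353, 195–247), open end on the left.
- **Stop dog:** three candidates: grey at (273,217) in the slot, blue at (273,167) and blue at (230,273). The grey one, in the slot, is the one meant.
- **Tin:** two candidates: (142,203), about 46 px or 124 mm across, and (113,130), about 67 px and too big. The first fits.

I'll confirm with an enlarged crop.

Run:
```python
from h import *
t=cv2.imread('pics/top0.png'); s=cv2.imread('pics/scene0.png')
a=cv2.resize(t[190:255,205:365],None,fx=5,fy=5,interpolation=cv2.INTER_CUBIC)
b=cv2.resize(s[200:300,220:365],None,fx=2.7,fy=2.7,interpolation=cv2.INTER_CUBIC)
c=cv2.resize(t[170:235,115:170],None,fx=4,fy=4,interpolation=cv2.INTER_CUBIC)
im=np.zeros((600,800,3),np.uint8); im[:325,:800]=a; im[328:328+b.shape[0],:b.shape[1]]=b; im[328:328+c.shape[0],420:420+c.shape[1]]=c
cv2.imwrite('pics/crop1.png',im); print(b.shape)
```

```text
(270, 392, 3)
```

View pics/crop1.png

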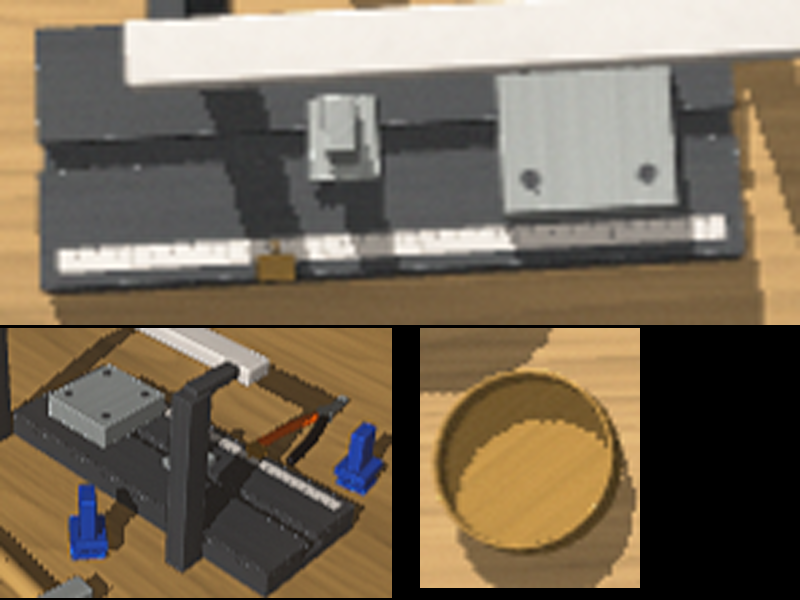

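The crop confirms these:
- **Dog:** grey, in the slot, with its body at crop (344,138).
- **Brass pointer:** tip at crop (275,243), on the strip.
- **Slide:** top face spans (500–676, 70–212).
- **Tin:** centre at crop (527,463).

```bash
cat >> h.py <<'E'
import pickle
def load(n): return pickle.load(open(n+'0.pkl','rb'))
def G(): # gauge frame
    return np.load('g.npz')
def tog(P):
    g=G(); return g['R'].T@(np.array(P)-g['o'])
def tow(p):
    g=G(); return g['R']@np.array(p,float)+g['o']
E
python3 - <<'E'
from h import *
t=load('top'); c=lambda x,y:((x+.5)/5-.5+205,(y+.5)/5-.5+190)
P={k:onz(t,c(*v),32) for k,v in dict(tl=(36,29),bl=(42,290),br=(743,256),slot=(45,154)).items()}
for k in P: print(k,P[k].round(1))
print('len',np.linalg.norm(P['bl']-P['br']),'wid',np.linalg.norm(P['bl']-P['tl']))
y=P['bl']-P['br']; y=y/np.linalg.norm(y); z=np.array([0,0,1.]); x=np.cross(y,z)
R=np.stack([x,y,z],1); o=(P['bl']+P['br'])/2+x*70+y*15; o[2]=0
np.savez('g.npz',R=R,o=o); print('o',o.round(1),'yaw',np.degrees(np.arctan2(-y[0],y[1])))
for k in P: print(k,tog(P[k]).round(1))
for k,v,h in [('body',(344,138),42),('fintop',(343,127),87),('tip',(276,243),42),('tipz33',(276,243),33)]:
    w=onz(t,c(*v),h); print(k,w.round(1),tog(w).round(1))
for k,v in dict(FL=(498,75),RL=(672,68),FR=(505,214),RR=(677,205)).items(): w=onz(t,c(*v),61); print(k,w.round(1),tog(w).round(1))
w=onz(t,(115+527/4,170+(463-328)/4),26) ;print('tin',w.round(1), tog(w).round(1))
for k,a,b in [('tinL',(437,463),(615,463)),('tinV',(527,374),(527,552))]:
    A=onz(t,(115+(a[0]-420)/4,170+(a[1]-328)/4),26);B=onz(t,(115+(b[0]-420)/4,170+(b[1]-328)/4),26);print(k,((A+B)/2).round(1),np.linalg.norm(A-B))
for k,uv,h in [('spool',(180,281),55),('tray',(136,275),24),('jar',(208,143),60)]: w=onz(t,uv,h);print(k,w.round(1),tog(w).round(1))
im=cv2.imread('pics/scene0.png');hsv=cv2.cvtColor(im,cv2.COLOR_BGR2HSV)
s=load('scene')
for p in [(0,170,32),(-70,170,32),(70,170,32)]: print(p,proj(s,tow(p)).round(1))
E
```

```text
tl [640.2 120.   32. ]
bl [500.1 115.   32. ]
br [ 512.2 -252.1   32. ]
slot [572.4 114.3  32. ]
len 367.3348663436588 wid 140.19245094844246
o [575.6 -51.2   0. ] yaw 1.891356676848235
tl [ 70.2 169.   32. ]
bl [-70.  168.7  32. ]
br [ -70.  -198.7   32. ]
slot [  2.2 165.6  32. ]
body [576.5 -44.7  42. ] [ 1.2  6.5 42. ]
fintop [574.4 -46.2  87. ] [-1.  5. 87.]
tip [521.7  -8.7  42. ] [-52.5  44.2  42. ]
tipz33 [522.9  -8.1  33. ] [-51.3  44.9  33. ]
FL [ 605.  -125.7   61. ] [ 26.9 -75.4  61. ]
RL [ 607.1 -215.8   61. ] [  26.1 -165.5   61. ]
FR [ 532.3 -127.8   61. ] [-45.8 -75.2  61. ]
RR [ 535.5 -216.1   61. ] [ -45.5 -163.4   61. ]
tin [617.  27.  26.] [43.9 76.8 26. ]
tinL [622.1 311.2  26. ] 121.34658018552706
tinV [622.5 310.4  26. ] 122.31293666940203
spool [413. 195.  55.] [-154.4  251.4   55. ]
tray [431.6 319.2  24. ] [-131.7  374.9   24. ]
jar [777.4 127.5  60. ] [207.6 172.   60. ]
(0, 170, 32) [335.4 277.4]
(-70, 170, 32) [350.8 265.3]
(70, 170, 32) [318.6 290.4]
```

```bash
cat >> h.py <<'E'
from scipy.spatial.transform import Rotation as Ro
def target(g,lean=32,ahead=6):
    a=np.radians(lean); z=np.array([np.sin(a),0,-np.cos(a)]); y=np.array([0,1.,0]); x=np.cross(y,z)
    R=G()['R']@np.stack([x,y,z],1); return tow(g)-ahead*R[:,2],R
def go(g,lean=32,ahead=6):
    o=manip.observe(); p,R=target(g,lean,ahead); R0=Ro.from_quat(o['ee_rot'])
    rv=(Ro.from_matrix(R)*R0.inv()).as_rotvec()
    print('tgt',p.round(1),'lin',((p-o['tool_pos'])/100).round(4),'rot',(rv/np.radians(120)).round(4))
def st():
    o=manip.observe(); R=Ro.from_quat(o['ee_rot']).as_matrix(); p=np.array(o['tool_pos'])
    print('t',o['time'],'grasp gauge',tog(p+6*R[:,2]).round(1),'tip',tog(p+25*R[:,2]).round(1),'F',np.round(o['contact_force'],1),'w',round(o['grip_width'],1),'q',np.round(o['q'],2))
E
python3 -c "
from h import *
go((-45,6,142)); go((0,6,70))"
```

```text
tgt [527.3 -46.8 147.1] lin [ 2.6933 -6.1561 -0.8349] rot [-0.0516 -0.264   0.2135]
tgt [572.2 -45.3  75.1] lin [ 3.1431 -6.1412 -1.5549] rot [-0.0516 -0.264   0.2135]
```

```bash
python3 -m creep '[{"linear":[0.1,-0.2,0],"rotation":[-0.01,-0.053,0.043]},{"linear":[0.2,-0.4,0],"rotation":[-0.02,-0.106,0.085]},{"linear":[0.3,-0.6,0],"rotation":[-0.031,-0.158,0.128]},{"linear":[0.4,-0.8,0],"rotation":[-0.041,-0.211,0.171]},{"linear":[0.5,-1,0],"rotation":[-0.0516,-0.264,0.2135]},{"linear":[0.5,-1,0],"rotation":[-0.0516,-0.264,0.2135]}]' 1; python3 -c "
from h import *
st();go((-45,6,142))"
```

```text
time: 0.85
tool_pos: [306.9, 467.2, 229.9]
ee_rot: [-0.018, 0.961, 0.004, 0.275]
contact_force: [-0.4, 0.8, -0.2]
grip_width: 85.2
gripper_force: 0.0
t 0.85 grasp gauge [-248.3  527.   224.8] tip [-238.2  527.   208.7] F [-0.4  0.8 -0.2] w 85.2 q [-1.39  0.1  -0.    1.85  0.61  1.14 -0.03]
tgt [527.3 -46.8 147.1] lin [ 2.2035 -5.1402 -0.8282] rot [ 0.001  -0.0001 -0.0014]
```

```bash
for i in 1 2; do python3 -m creep '[{"linear":[0.11,-0.25,0],"rotation":[0,0,0]},{"linear":[0.22,-0.5,0],"rotation":[0,0,0]},{"linear":[0.33,-0.75,0],"rotation":[0,0,0]},{"linear":[0.44,-1,0],"rotation":[0,0,0]}]'|head -2; done
python3 -c "
from h import *
st();go((-45,6,142))"
```

```text
time: 1.35
tool_pos: [352.8, 369.1, 232.0]
time: 1.85
tool_pos: [396.9, 269.0, 232.2]
t 1.85 grasp gauge [-164.9  325.9  227.1] tip [-154.8  326.   211. ] F [1.  0.2 0.6] w 85.7 q [-1.19 -0.24  0.17  2.15  0.61  0.98  0.29]
tgt [527.3 -46.8 147.1] lin [ 1.3034 -3.1577 -0.851 ] rot [-0.0017 -0.0005  0.0005]
```

```bash
python3 -m creep '[{"linear":[0.25,-0.15,0],"rotation":[0,0,0]},{"linear":[0.5,-0.4,-0.05],"rotation":[0,0,0]},{"linear":[0.75,-0.7,-0.1],"rotation":[0,0,0]},{"linear":[1,-1,-0.15],"rotation":[0,0,0]}]'|head -2
python3 -m creep '[{"linear":[0.05,-0.25,-0.05],"rotation":[0,0,0]},{"linear":[0.1,-0.5,-0.1],"rotation":[0,0,0]},{"linear":[0.15,-0.75,-0.2],"rotation":[0,0,0]},{"linear":[0.2,-1,-0.3],"rotation":[0,0,0]}]'|head -2
python3 -c "
from h import *
st();go((-45,6,142))"
```

```text
time: 2.35
tool_pos: [497.8, 168.3, 217.4]
time: 2.85
tool_pos: [517.4, 68.0, 187.3]
t 2.85 grasp gauge [-51.1 121.1 182.2] tip [-41.  121.2 166.1] F [ 0.3 -0.1 -0.5] w 85.4 q [-0.86 -0.24  0.51  2.24  0.48  0.62  0.95]
tgt [527.3 -46.8 147.1] lin [ 0.0985 -1.1485 -0.4023] rot [-0.0015  0.0004  0.0009]
```

```bash
python3 -m creep '[{"linear":[0,-0.25,-0.15],"rotation":[0,0,0]},{"linear":[0.02,-0.5,-0.3],"rotation":[0,0,0]},{"linear":[0.05,-0.75,-0.4],"rotation":[0,0,0]},{"linear":[0.1,-1,-0.4],"rotation":[0,0,0]},{"linear":[0.1,-1,-0.4],"rotation":[0,0,0]}]'|head -2
python3 -c "
from h import *
st();go((-45,6,142));go((0,6,70))"
```

```text
time: 3.48
tool_pos: [527.4, -33.2, 147.6]
t 3.475 grasp gauge [-44.4  19.6 142.5] tip [-34.3  19.6 126.4] F [-0.4  0.1  0.1] w 85.5 q [-0.86 -0.22  0.81  2.29  0.34  0.47  1.33]
tgt [527.3 -46.8 147.1] lin [-0.0018 -0.1357 -0.005 ] rot [-0.0013  0.0006  0.0023]
tgt [572.2 -45.3  75.1] lin [ 0.448  -0.1208 -0.725 ] rot [-0.0013  0.0006  0.0023]
```

```bash
python3 -m creep '[{"linear":[0.07,-0.12,-0.12],"rotation":[0,0,0]},{"linear":[0.15,-0.12,-0.24],"rotation":[0,0,0]},{"linear":[0.22,-0.12,-0.36],"rotation":[0,0,0]},{"linear":[0.3,-0.12,-0.48],"rotation":[0,0,0]},{"linear":[0.37,-0.12,-0.6],"rotation":[0,0,0]},{"linear":[0.448,-0.12,-0.72],"rotation":[0,0,0]},{"linear":[0.448,-0.12,-0.72],"rotation":[0,0,0]}]'
python3 -c "
from h import *
st();go((0,6,70));snap('top','t1.png');snap('scene','s1.png')
a=cv2.resize(cv2.imread('pics/t1.png')[185:265,200:320],None,fx=5,fy=5);b=cv2.resize(cv2.imread('pics/s1.png')[180:300,230:360],None,fx=1.5,fy=1.5)
im=np.zeros((600,600,3),np.uint8);im[:400]=a;im[405:405+b.shape[0],:b.shape[1]]=b;cv2.imwrite('pics/c2.png',im)"
```

```text
time: 4.35
tool_pos: [571.2, -43.3, 73.6]
ee_rot: [-0.015, 0.961, 0.005, 0.275]
contact_force: [-0.1, -0.6, -0.2]
grip_width: 85.3
gripper_force: 0.0
t 4.35 grasp gauge [-1.   8.1 68.5] tip [ 9.1  8.1 52.4] F [-0.1 -0.6 -0.2] w 85.3 q [-0.88  0.18  1.01  2.26 -0.78  0.3   2.37]
tgt [572.2 -45.3  75.1] lin [ 0.0101 -0.0202  0.015 ] rot [-0.0004 -0.0008  0.0004]
```

View pics/c2.png

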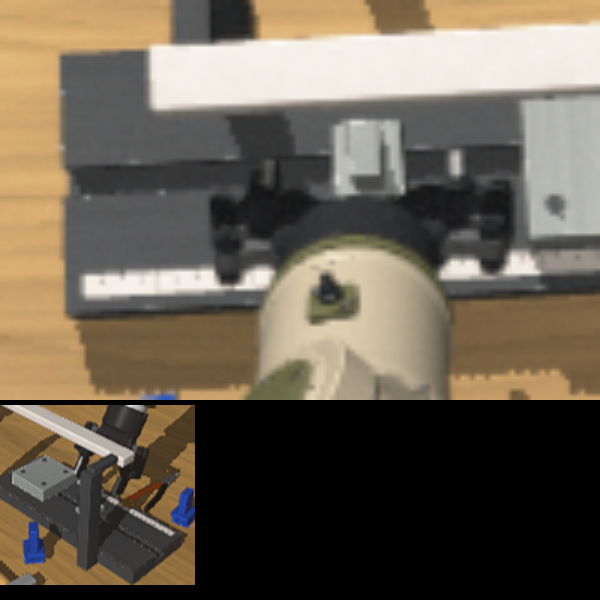

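The fin, at crop (365,150), sits between the finger pads at (268,165) and (455,165), so I'm closing.

```bash
python3 -m creep '[{"linear":[0,0,0.01],"rotation":[0,0,0]},{"linear":[0,0,0.01],"rotation":[0,0,0]},{"linear":[0,0,0.01],"rotation":[0,0,0]},{"linear":[0,0,0.01],"rotation":[0,0,0]},{"linear":[0,0,0.01],"rotation":[0,0,0]},{"linear":[0,0,0.01],"rotation":[0,0,0]}]' 0
python3 -c "
from h import *
st();print(G()['R'][:,1])"
```

```text
time: 5.2
tool_pos: [571.1, -42.6, 75.7]
ee_rot: [-0.016, 0.961, 0.006, 0.276]
contact_force: [-3.6, 1.3, 5.3]
grip_width: 14.1
gripper_force: 60.3
t 5.2 grasp gauge [-1.   8.8 70.6] tip [ 9.   8.9 54.5] F [-3.6  1.3  5.3] w 14.1 q [-0.9   0.18  1.02  2.26 -0.77  0.3   2.37]
[-0.03300441  0.99945521  0.        ]
```

```bash
python3 -m creep '[{"linear":[-0.003,0.1,0],"rotation":[0,0,0]},{"linear":[-0.007,0.2,0],"rotation":[0,0,0]},{"linear":[-0.01,0.3,0],"rotation":[0,0,0]},{"linear":[-0.013,0.4,0],"rotation":[0,0,0]},{"linear":[-0.016,0.5,0],"rotation":[0,0,0]}]'
python3 -c "
from h import *
st();go((0,208,70))"
```

```text
time: 5.82
tool_pos: [569.8, 6.5, 75.9]
ee_rot: [-0.015, 0.961, 0.005, 0.276]
contact_force: [0.9, -2.1, 1.9]
grip_width: 14.0
gripper_force: 59.8
t 5.825 grasp gauge [-0.7 57.9 70.8] tip [ 9.4 57.9 54.7] F [ 0.9 -2.1  1.9] w 14.0 q [-1.13  0.19  1.14  2.28 -0.66  0.27  2.15]
tgt [565.6 156.6  75.1] lin [-0.0423  1.5006 -0.0078] rot [-0.0004  0.0006  0.0003]
```

Smooth, with low force, so I'll carry on.

```bash
python3 -m creep '[{"linear":[-0.005,0.15,0],"rotation":[0,0,0]},{"linear":[-0.01,0.3,0],"rotation":[0,0,0]},{"linear":[-0.015,0.45,0],"rotation":[0,0,0]},{"linear":[-0.02,0.6,0],"rotation":[0,0,0]},{"linear":[-0.025,0.75,0],"rotation":[0,0,0]}]'|egrep 'time|pos|force'
python3 -c "
from h import *
st();go((0,208,70))"
```

```text
time: 6.45
tool_pos: [567.3, 81.8, 75.9]
contact_force: [0.7, -1.9, 1.4]
gripper_force: 59.7
t 6.45 grasp gauge [ -0.7 133.2  70.8] tip [  9.4 133.2  54.7] F [ 0.7 -1.9  1.4] w 13.9 q [-1.41  0.28  1.27  2.27 -0.63  0.28  1.93]
tgt [565.6 156.6  75.1] lin [-0.0178  0.7479 -0.0081] rot [-0.0005  0.0006  0.0002]
```

```bash
python3 -m creep '[{"linear":[-0.005,0.15,0],"rotation":[0,0,0]},{"linear":[-0.01,0.3,0],"rotation":[0,0,0]},{"linear":[-0.015,0.45,0],"rotation":[0,0,0]},{"linear":[-0.02,0.6,0],"rotation":[0,0,0]},{"linear":[-0.026,0.8,0],"rotation":[0,0,0]},{"linear":[-0.026,0.8,0],"rotation":[0,0,0]},{"linear":[-0.026,0.8,0.2],"rotation":[0,0,0]},{"linear":[-0.026,0.8,0.4],"rotation":[0,0,0]},{"linear":[-0.026,0.8,0.5],"rotation":[0,0,0]}]'|egrep 'time|pos|force'
python3 -c "
from h import *
st()
s=snap('top','t2.png');snap('scene','s2.png')
a=cv2.resize(cv2.imread('pics/t2.png')[170:270,110:260],None,fx=4,fy=4);b=cv2.resize(cv2.imread('pics/s2.png')[200:380,260:440],None,fx=1.1,fy=1.1)
im=np.zeros((600,600,3),np.uint8);im[:400]=a;im[402:402+b.shape[0],:b.shape[1]]=b;cv2.imwrite('pics/c3.png',im)"
```

```text
time: 7.58
tool_pos: [564.1, 161.8, 126.0]
contact_force: [0.6, -0.6, -1.6]
gripper_force: 59.4
t 7.575 grasp gauge [ -1.3 213.3 120.9] tip [  8.8 213.3 104.8] F [ 0.6 -0.6 -1.6] w 14.1 q [-1.78  0.4   1.54  2.17 -0.56  0.45  1.7 ]
```

View pics/c3.png

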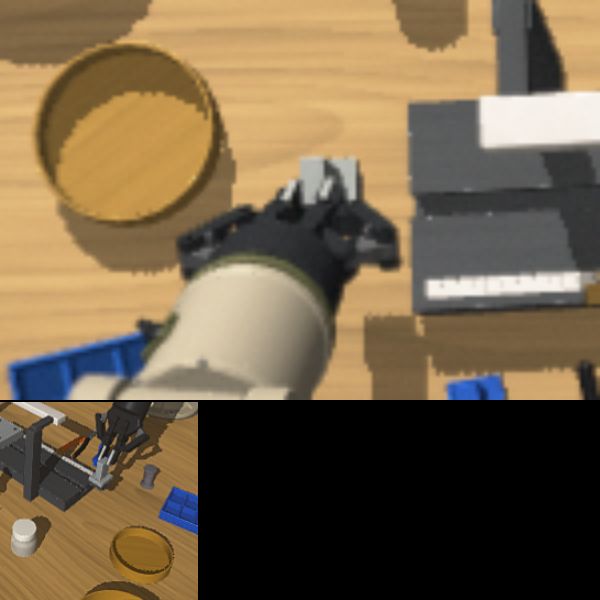

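The dog is held clear of the bed, at crop (330,175), and the tin is at crop (128,132). I'll move over the tin and yaw towards radial to relax joint 3.

Run:
```python
from h import *
o=manip.observe();R=Ro.from_quat(o['ee_rot']).as_matrix();g=np.array(o['tool_pos'])+6*R[:,2]
p=np.array([621.5,311,0]);print('grasp',g,'tilt check')
Rz=Ro.from_rotvec([0,0,np.radians(24)]).as_matrix()
for z in(110,60): 
  tcp=p+[0,0,z]-6*(Rz@R)[:,2]; print(((tcp-o['tool_pos'])/100).round(4))
```

```text
grasp [567.55685901 162.18285109 120.92828901] tilt check
[ 0.5427  1.4753 -0.1093]
[ 0.5427  1.4753 -0.6093]
```

```bash
python3 -m creep '[{"linear":[0.07,0.18,0],"rotation":[0,0,0.04]},{"linear":[0.14,0.36,0],"rotation":[0,0,0.08]},{"linear":[0.21,0.56,0],"rotation":[0,0,0.12]},{"linear":[0.27,0.75,0],"rotation":[0,0,0.16]},{"linear":[0.27,0.75,0],"rotation":[0,0,0.2]}]'|egrep 'time|pos|force'
python3 -m creep '[{"linear":[0.07,0.18,-0.02],"rotation":[0,0,0]},{"linear":[0.14,0.36,-0.05],"rotation":[0,0,0]},{"linear":[0.21,0.54,-0.1],"rotation":[0,0,0]},{"linear":[0.273,0.725,-0.15],"rotation":[0,0,0]},{"linear":[0.273,0.725,-0.2],"rotation":[0,0,0]},{"linear":[0.273,0.725,-0.2],"rotation":[0,0,0]}]'|egrep 'time|pos|force'
python3 - <<'E'
from h import *
o=manip.observe();R=Ro.from_quat(o['ee_rot']).as_matrix();g=np.array(o['tool_pos'])+6*R[:,2]
print(g,R.round(3),np.degrees(np.arccos(-R[2,2]))); st()
s=snap('top','t3.png');c=snap('scene','s3.png')
a=cv2.resize(cv2.imread('pics/t3.png')[160:260,100:220],None,fx=3.4,fy=3.4);b=cv2.resize(cv2.imread('pics/s3.png')[240:380,330:440],None,fx=3.4,fy=3.4)
im=np.zeros((480,800,3),np.uint8);im[:340,:408]=a;im[:476,410:410+374]=b;cv2.imwrite('pics/c4.png',im)
E
```

```text
time: 8.3
tool_pos: [590.6, 238.8, 124.8]
contact_force: [-0.4, -0.5, -2.2]
gripper_force: 59.3
time: 9.05
tool_pos: [617.9, 308.1, 104.2]
contact_force: [0.6, -0.3, -3.1]
gripper_force: 59.3
[620.75849019 309.49818583  99.13880397] [[-0.764 -0.436  0.475]
 [-0.37   0.9    0.231]
 [-0.528  0.001 -0.849]] 31.884772997598784
t 9.05 grasp gauge [ 57.  359.   99.1] tip [ 66.2 363.1  83. ] F [ 0.6 -0.3 -3.1] w 14.1 q [-1.29  0.42  0.92  1.96 -0.75  0.45  2.12]
```

View pics/c4.png

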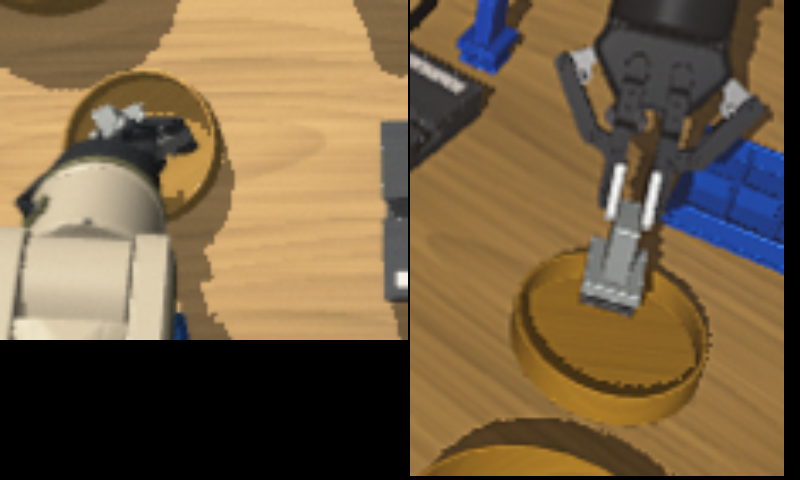

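The dog hangs upright over the tin's middle (scene crop (612,270)), so I'm lowering it.

```bash
python3 -m creep '[{"linear":[0,0.005,-0.1],"rotation":[0,0,0]},{"linear":[0,0.01,-0.2],"rotation":[0,0,0]},{"linear":[0,0.01,-0.3],"rotation":[0,0,0]},{"linear":[0,0.01,-0.36],"rotation":[0,0,0]},{"linear":[0,0.01,-0.38],"rotation":[0,0,0]},{"linear":[0,0.01,-0.395],"rotation":[0,0,0]},{"linear":[0,0.01,-0.395],"rotation":[0,0,0]}]'|egrep 'time|pos|force'
```

```text
time: 10.02
tool_pos: [618.6, 310.8, 66.1]
contact_force: [-0.1, 0.2, -2.1]
gripper_force: 59.3
```

```bash
for i in 1 2 3; do python3 -m creep '[{"linear":[0,0,-0.008],"rotation":[0,0,0]},{"linear":[0,0,-0.008],"rotation":[0,0,0]}]'|egrep 'time|pos|contact'; done
```

```text
time: 10.28
tool_pos: [618.5, 310.8, 65.3]
contact_force: [0.1, 0.1, -0.9]
time: 10.52
tool_pos: [618.5, 310.7, 64.3]
contact_force: [0.4, 0.5, -2.0]
time: 10.78
tool_pos: [618.7, 310.7, 63.9]
contact_force: [-1.3, -0.4, 1.1]
```

```bash
python3 -m creep '[{"linear":[0,0,0],"rotation":[0,0,0]},{"linear":[0,0,0],"rotation":[0,0,0]},{"linear":[0,0,0],"rotation":[0,0,0]},{"linear":[0,0,0],"rotation":[0,0,0]}]' 0.6|egrep 'time|pos|force|width'
python3 -m creep '[{"linear":[-0.05,-0.025,0.1],"rotation":[0,0,0]},{"linear":[-0.12,-0.06,0.22],"rotation":[0,0,0]},{"linear":[-0.24,-0.12,0.44],"rotation":[0,0,0]},{"linear":[-0.36,-0.18,0.7],"rotation":[0,0,0]},{"linear":[-0.5,-0.26,0.95],"rotation":[0,0,0]}]'|egrep 'time|pos|force'
python3 - <<'E'
from h import *
st();o=manip.observe()
print(snap('top','t4.png') is None,snap('scene','s4.png') is None)
a=cv2.resize(cv2.imread('pics/t4.png')[160:260,100:220],None,fx=3.4,fy=3.4);b=cv2.resize(cv2.imread('pics/s4.png')[240:380,330:440],None,fx=3.4,fy=3.4)
im=np.zeros((480,800,3),np.uint8);im[:340,:408]=a;im[:476,410:410+374]=b;cv2.imwrite('pics/c5.png',im)
E
```

```text
time: 11.28
tool_pos: [618.5, 310.7, 63.6]
contact_force: [1.1, 0.7, -0.2]
grip_width: 51.3
gripper_force: 0.0
time: 11.9
tool_pos: [568.5, 284.4, 159.4]
contact_force: [-0.5, 0.9, 2.0]
gripper_force: 0.0
t 11.9 grasp gauge [  6.8 337.  154.3] tip [ 16.  341.1 138.2] F [-0.5  0.9  2. ] w 51.3 q [-1.65  0.23  1.26  2.04 -0.46  0.5   1.9 ]
False False
```

View pics/c5.png

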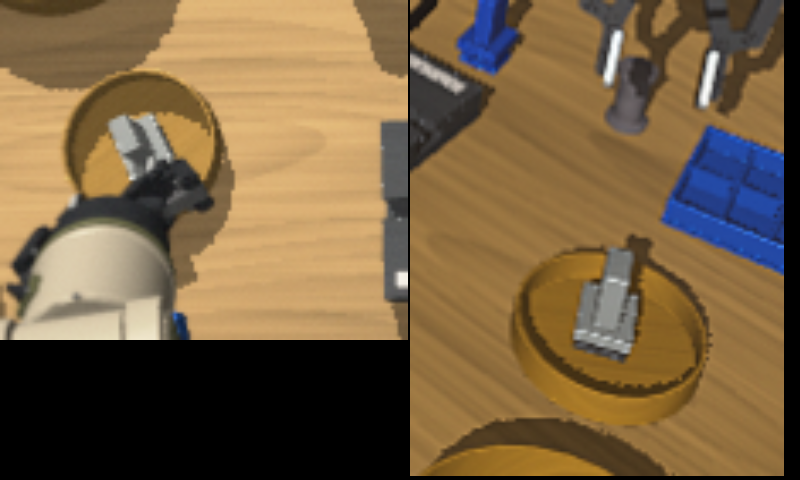

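The dog is upright and released in the tin, at scene crop (608,305). The next stop is the rear of the slide with the fingers shut.

```bash
python3 -m creep '[{"linear":[-0.1,-0.25,0],"rotation":[0,0,-0.05]},{"linear":[-0.15,-0.5,0],"rotation":[0,0,-0.1]},{"linear":[-0.2,-0.75,0.05],"rotation":[0,0,-0.15]},{"linear":[-0.2,-1,0.05],"rotation":[0,0,-0.2]},{"linear":[-0.2,-1,0.05],"rotation":[0,0,-0.2]}]' 0|egrep 'time|pos'
python3 -m creep '[{"linear":[-0.1,-0.25,0],"rotation":[0,0,0]},{"linear":[-0.15,-0.5,0],"rotation":[0,0,0]},{"linear":[-0.15,-0.75,0],"rotation":[0,0,0]},{"linear":[-0.15,-1,0],"rotation":[0,0,0]}]'|egrep 'time|pos'
python3 -m creep '[{"linear":[0,-0.25,0],"rotation":[0,0,0]},{"linear":[0,-0.5,0],"rotation":[0,0,0]},{"linear":[0,-0.75,0],"rotation":[0,0,0]},{"linear":[0,-1,0],"rotation":[0,0,0]}]'|egrep 'time|pos'
python3 -c "
from h import *
st();go((-60,-195,142),ahead=25);go((3,-192,46),ahead=25)"
```

```text
time: 12.62
tool_pos: [555.8, 187.9, 158.1]
time: 13.12
tool_pos: [571.1, 94.8, 136.3]
time: 13.62
tool_pos: [577.9, -5.7, 131.6]
t 13.625 grasp gauge [  6.8  45.4 126.4] tip [ 16.6  45.3 110.1] F [-0.3  1.5 -1.1] w -0.1 q [-1.55  0.04  1.55  2.19 -0.13  0.42  1.7 ]
tgt [ 508.8 -248.5  163.2] lin [-0.6904 -2.4287  0.316 ] rot [ 0.0033 -0.0096  0.0021]
tgt [ 571.7 -243.5   67.2] lin [-0.0617 -2.3779 -0.644 ] rot [ 0.0033 -0.0096  0.0021]
```

```bash
python3 -m creep '[{"linear":[0,0,-0.1],"rotation":[0,0,0.04]},{"linear":[0,0,-0.2],"rotation":[0,0,0.08]},{"linear":[0,0,-0.25],"rotation":[0,0,0.12]},{"linear":[0,0,-0.25],"rotation":[0,0,0.15]}]'
python3 -c "
from h import *
st()"
```

```text
time: 14.12
tool_pos: [577.6, -5.0, 105.6]
ee_rot: [-0.166, 0.95, 0.043, 0.262]
contact_force: [-0.4, 0.3, -1.0]
grip_width: 0.2
gripper_force: 0.0
t 14.125 grasp gauge [  6.4  47.  100.4] tip [15.7 49.9 84.1] F [-0.4  0.3 -1. ] w 0.2 q [-0.83  0.15  0.99  2.17 -0.78  0.51  2.66]
```

```bash
python3 -m creep '[{"linear":[-0.1,-0.1,0.05],"rotation":[0,0,0]},{"linear":[-0.2,-0.25,0.1],"rotation":[0,0,0]},{"linear":[-0.3,-0.4,0.15],"rotation":[0,0,-0.02]},{"linear":[-0.4,-0.6,0.2],"rotation":[0,0,-0.04]},{"linear":[-0.4,-0.8,0.2],"rotation":[0,0,-0.06]}]'
python3 -c "
from h import *
st();go((3,-192,46),ahead=25)"
```

```text
time: 14.75
tool_pos: [537.7, -85.3, 127.0]
ee_rot: [-0.105, 0.958, 0.026, 0.265]
contact_force: [0.2, 0.4, 0.3]
grip_width: 0.2
gripper_force: 0.0
t 14.75 grasp gauge [-35.9 -32.3 121.8] tip [-26.3 -30.6 105.5] F [0.2 0.4 0.3] w 0.2 q [-0.85 -0.06  1.1   2.23 -0.39  0.49  2.36]
tgt [ 571.7 -243.5   67.2] lin [ 0.3397 -1.5817 -0.5975] rot [ 0.0035 -0.0088 -0.0874]
```

```bash
python3 -m creep '[{"linear":[0,-0.2,0],"rotation":[0,0,-0.01]},{"linear":[0,-0.4,0],"rotation":[0,0,-0.02]},{"linear":[0,-0.6,0],"rotation":[0,0,-0.03]},{"linear":[0,-0.8,0],"rotation":[0,0,-0.04]},{"linear":[0,-1,0],"rotation":[0,0,-0.05]}]'
python3 -c "
from h import *
st();go((3,-192,46),ahead=25)"
```

```text
time: 15.38
tool_pos: [538.5, -185.8, 126.6]
ee_rot: [-0.055, 0.962, 0.011, 0.266]
contact_force: [-0.4, 0.9, 0.1]
grip_width: -0.0
gripper_force: 0.0
t 15.375 grasp gauge [ -38.4 -133.1  121.4] tip [ -28.7 -132.4  105.1] F [-0.4  0.9  0.1] w -0.0 q [-0.7   0.13  1.23  2.16 -0.78  0.62  2.76]
tgt [ 571.7 -243.5   67.2] lin [ 0.3317 -0.5766 -0.5935] rot [ 0.0043 -0.0093 -0.0377]
```

```bash
python3 -m creep '[{"linear":[0,-0.15,0],"rotation":[0,0,-0.02]},{"linear":[0,-0.3,0],"rotation":[0,0,-0.04]},{"linear":[0,-0.45,0],"rotation":[0,0,-0.06]},{"linear":[0,-0.6,0],"rotation":[0,0,-0.07]},{"linear":[0,-0.68,0],"rotation":[0,0,-0.08]}]'
python3 -c "
from h import *
st();go((3,-192,46),ahead=25)"
```

```text
time: 16.0
tool_pos: [537.8, -253.6, 126.7]
ee_rot: [0.027, 0.964, -0.011, 0.266]
contact_force: [-0.6, -0.8, 0.2]
grip_width: -0.1
gripper_force: 0.0
t 16.0 grasp gauge [ -41.4 -201.3  121.6] tip [ -31.7 -202.3  105.3] F [-0.6 -0.8  0.2] w -0.1 q [-0.56  0.23  1.22  2.11 -0.87  0.64  2.75]
tgt [ 571.7 -243.5   67.2] lin [ 0.3386  0.1016 -0.5954] rot [ 0.0029 -0.0099  0.043 ]
```

```bash
python3 -m creep '[{"linear":[0.06,0.02,-0.1],"rotation":[0,0,0.005]},{"linear":[0.12,0.04,-0.2],"rotation":[0,0,0.01]},{"linear":[0.18,0.05,-0.3],"rotation":[0,0,0.015]},{"linear":[0.24,0.05,-0.4],"rotation":[0,0,0.02]},{"linear":[0.3,0.05,-0.5],"rotation":[0,0,0.02]},{"linear":[0.34,0.05,-0.6],"rotation":[0,0,0.02]},{"linear":[0.34,0.05,-0.6],"rotation":[0,0,0.02]}]'
python3 - <<'E'
from h import *
st();go((3,-192,46),ahead=25);snap('top','t5.png');snap('scene','s5.png')
a=cv2.resize(cv2.imread('pics/t5.png')[185:265,240:380],None,fx=4,fy=4);b=cv2.resize(cv2.imread('pics/s5.png')[170:280,200:340],None,fx=2.4,fy=2.4)
im=np.zeros((600,560,3),np.uint8);im[:320]=a;im[325:325+b.shape[0],:b.shape[1]]=b;cv2.imwrite('pics/c6.png',im)
E
```

```text
time: 16.88
tool_pos: [571.6, -247.3, 65.9]
ee_rot: [0.005, 0.964, -0.004, 0.265]
contact_force: [-0.9, 0.5, 0.1]
grip_width: 0.2
gripper_force: 0.0
t 16.875 grasp gauge [  -7.4 -196.    60.8] tip [   2.3 -196.5   44.5] F [-0.9  0.5  0.1] w 0.2 q [-0.29  0.39  0.92  2.09 -1.14  0.61  2.99]
tgt [ 571.7 -243.5   67.2] lin [0.0007 0.0382 0.0126] rot [ 0.0028 -0.0105  0.0219]
```

View pics/c6.png

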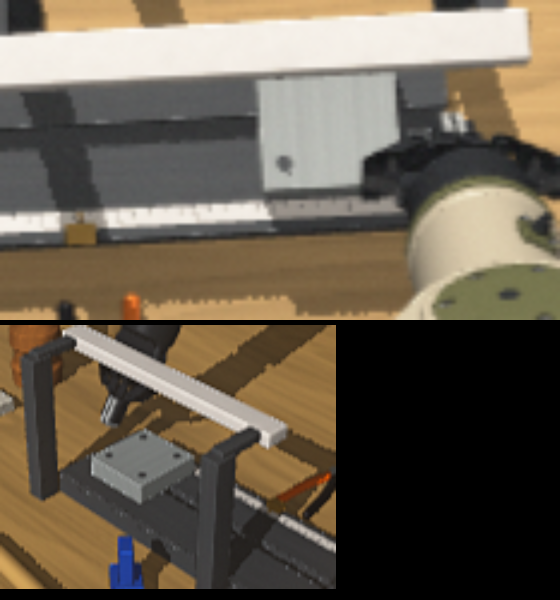

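The shut fingertips are behind the slide, at crop (455,125), with the slide's rear edge at crop x≈400. I'm starting to push gently.

```bash
python3 -m creep '[{"linear":[0,0.06,0.01],"rotation":[0,0,0]},{"linear":[-0.003,0.1,0.01],"rotation":[0,0,0]},{"linear":[-0.005,0.14,0.01],"rotation":[0,0,0]},{"linear":[-0.006,0.18,0.01],"rotation":[0,0,0]},{"linear":[-0.007,0.21,0.01],"rotation":[0,0,0]},{"linear":[-0.008,0.24,0.01],"rotation":[0,0,0]},{"linear":[-0.009,0.27,0.01],"rotation":[0,0,0]},{"linear":[-0.01,0.3,0.01],"rotation":[0,0,0]}]'
python3 - <<'E'
from h import *
st()
E
```

```text
time: 17.98
tool_pos: [570.8, -217.5, 67.6]
ee_rot: [0.005, 0.964, -0.005, 0.266]
contact_force: [0.6, -0.8, 0.4]
grip_width: 0.1
gripper_force: 0.0
t 17.975 grasp gauge [  -7.3 -166.2   62.5] tip [   2.5 -166.8   46.2] F [ 0.6 -0.8  0.4] w 0.1 q [-0.38  0.35  0.94  2.13 -1.11  0.56  2.92]
```

```bash
for i in 1 2 3; do python3 -m creep '[{"linear":[-0.001,0.03,0],"rotation":[0,0,0]},{"linear":[-0.002,0.06,0],"rotation":[0,0,0]},{"linear":[-0.003,0.08,0],"rotation":[0,0,0]}]'|egrep 'time|pos|contact'; done
```

```text
time: 18.35
tool_pos: [570.5, -209.4, 67.6]
contact_force: [0.8, -0.4, 0.0]
time: 18.73
tool_pos: [570.2, -201.4, 67.6]
contact_force: [-0.3, 0.1, -0.1]
time: 19.1
tool_pos: [569.9, -193.4, 67.6]
contact_force: [0.5, 0.1, -1.2]
```

```bash
cat >> h.py <<'E'
def edge(s,gx,ya,yb,z=61):
    """gray profile along gauge y at gauge x=gx, averaged over +-6 mm, on plane z"""
    g=cv2.cvtColor(s['pixels'],cv2.COLOR_BGR2GRAY).astype(np.float32); ys=np.arange(ya,yb,1.)
    out=0
    for dx in(-6,-3,0,3,6):
        uv=np.array([proj(s,tow((gx+dx,y,z))) for y in ys],np.float32); out=out+cv2.remap(g,uv[None,:,0],uv[None,:,1],cv2.INTER_LINEAR)[0]/5
    return ys,out
def front(s,gx,ya,yb):
    ys,v=edge(s,gx,ya,yb); i=np.argmin(np.gradient(v)); j=slice(max(0,i-4),i+5); lo,hi=v[min(len(v)-1,i+6)],v[max(0,i-6)]
    return round(float(np.interp(-(lo+hi)/2,-v[j],ys[j])),2),round(float(hi)),round(float(lo))
E
python3 - <<'E'
from h import *
st(); t0=load('top'); s=snap('top','t6.png'); snap('scene','s6.png')
for gx in(-35,-25,-15): print(gx,front(t0,gx,-110,-40),front(s,gx,-110,-20))
ys,v=edge(s,-35,-200,-20); print(v[::6].round())
E
```

```text
t 19.1 grasp gauge [  -7.4 -142.    62.5] tip [   2.4 -142.6   46.1] F [ 0.5  0.1 -1.2] w -0.0 q [-0.45  0.32  0.95  2.16 -1.08  0.52  2.86]
-35 (-74.78, 181, 91) (-72.01, 103, 91)
-25 (-74.3, 181, 89) (-73.58, 156, 90)
-15 (-73.73, 181, 81) (-73.74, 182, 81)
[ 30.  42.  32.  34.  44.  47.  52.  54.  57.  56.  56.  54.  50.  42.
  35.  45.  43.  40.  35.  37. 144. 119.  91.  92.  92.  91.  91.  92.
  92.  92.]
```

Run:
```python
from h import *
a=cv2.resize(cv2.imread('pics/t6.png')[190:260,270:370],None,fx=4,fy=4,interpolation=cv2.INTER_CUBIC);b=cv2.resize(cv2.imread('pics/s6.png')[185:265,205:305],None,fx=4,fy=4,interpolation=cv2.INTER_CUBIC)
im=np.zeros((600,400,3),np.uint8);im[:280]=a;im[280:600]=b;cv2.imwrite('pics/c7.png',im)
t=load('top');s=load('scene')
print('tip in crop',(proj(t,tow((2.4,-142.6,46)))-[270,190])*4,(proj(s,tow((2.4,-142.6,46)))-[205,185])*4+[0,280])
```

```text
tip in crop [241.40157902  94.59687422] [193.57363046 441.09746242]
```

View pics/c7.png

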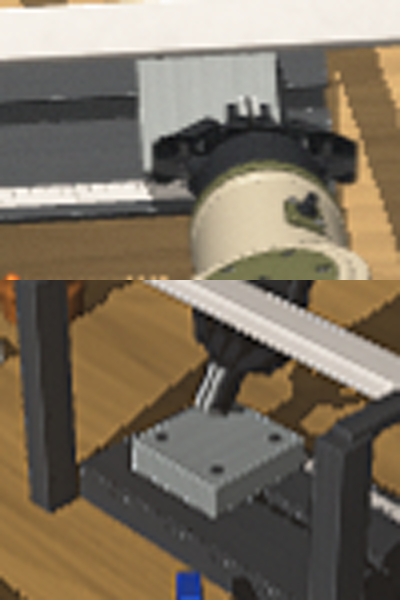

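Run:
```python
from h import *
t=load('top');s=load('scene')
for a,b in[((247,97),(205,410)),((250,95),(200,410)),((250,97),(213,412))]:
  P,e=two(t,(270+a[0]/4,190+a[1]/4),s,(205+b[0]/4,185+(b[1]-280)/4)); print(tog(P).round(1),round(e,1))
st();print(manip.observe()['tool_pos'])
```

```text
[  -5.7 -142.1   71.7] 5.4
[  -3.9 -144.7   71.1] 4.0
[  -8.  -141.2   70.2] 13.1
t 19.2 grasp gauge [  -7.3 -142.    62.4] tip [   2.4 -142.5   46.1] F [ 0.4  0.5 -0.5] w -0.2 q [-0.45  0.32  0.95  2.16 -1.08  0.52  2.87]
[ 569.88124573 -193.30857784   67.60026646]
```

```bash
python3 -m creep '[{"linear":[0.003,-0.1,0.05],"rotation":[0,0,0]},{"linear":[0.006,-0.2,0.05],"rotation":[0,0,0]},{"linear":[0.01,-0.3,0.05],"rotation":[0,0,0]},{"linear":[0.013,-0.42,0.05],"rotation":[0,0,0]},{"linear":[0.015,-0.52,0.05],"rotation":[0,0,-0.01]},{"linear":[0.015,-0.52,0],"rotation":[0,0,-0.02]},{"linear":[0.015,-0.52,0],"rotation":[0,0,-0.02]}]'|egrep 'time|pos|contact'
python3 -m creep '[{"linear":[0,0,-0.03],"rotation":[0,0,0]},{"linear":[0,0,-0.06],"rotation":[0,0,0]},{"linear":[0,0,-0.06],"rotation":[0,0,0]}]'|egrep 'time|pos|contact'
python3 -m creep '[{"linear":[0,0,-0.03],"rotation":[0,0,0]},{"linear":[0,0,-0.05],"rotation":[0,0,0]},{"linear":[0,0,-0.05],"rotation":[0,0,0]}]'|egrep 'time|pos|contact'
python3 -c "
from h import *
st()"
```

```text
time: 20.08
tool_pos: [571.0, -244.8, 66.7]
contact_force: [0.5, -0.4, 0.9]
time: 20.45
tool_pos: [571.3, -245.4, 61.3]
contact_force: [0.1, 0.2, 0.3]
time: 20.82
tool_pos: [571.2, -245.7, 56.4]
contact_force: [-0.5, -0.1, -0.5]
t 20.825 grasp gauge [  -7.7 -194.5   51.3] tip [   1.9 -195.5   35. ] F [-0.5 -0.1 -0.5] w 0.2 q [-0.29  0.39  0.88  2.11 -1.16  0.56  2.96]
```

```bash
for i in 1 2; do python3 -m creep '[{"linear":[0,0,-0.02],"rotation":[0,0,0]},{"linear":[0,0,-0.04],"rotation":[0,0,0]},{"linear":[0,0,-0.04],"rotation":[0,0,0]}]'|egrep 'time|pos|contact'; done
python3 -m creep '[{"linear":[-0.002,0.07,0],"rotation":[0,0,0]},{"linear":[-0.003,0.12,0],"rotation":[0,0,0]},{"linear":[-0.004,0.15,0],"rotation":[0,0,0]},{"linear":[-0.004,0.15,0],"rotation":[0,0,0]}]'|egrep 'time|pos|contact'
python3 -c "
from h import *
st()"
```

```text
time: 21.2
tool_pos: [571.3, -245.6, 52.5]
contact_force: [-0.7, 0.1, -0.4]
time: 21.58
tool_pos: [571.2, -245.7, 48.4]
contact_force: [0.0, 0.4, -0.2]
time: 22.08
tool_pos: [571.1, -230.3, 48.7]
contact_force: [-0.2, 0.5, -0.3]
t 22.075 grasp gauge [  -7.4 -179.1   43.6] tip [   2.3 -180.    27.2] F [-0.2  0.5 -0.3] w -0.1 q [-0.28  0.37  0.84  2.13 -1.16  0.51  2.95]
```

```bash
for i in 1 2 3; do python3 -m creep '[{"linear":[-0.001,0.03,0],"rotation":[0,0,0]},{"linear":[-0.002,0.06,0],"rotation":[0,0,0]},{"linear":[-0.002,0.06,0],"rotation":[0,0,0]}]'|egrep 'time|pos|contact'; done
python3 -c "
from h import *
st(); s=snap('top')
for gx in(-25,-15,-5): print(front(s,gx,-110,-20))"
```

```text
time: 22.45
tool_pos: [570.7, -227.3, 49.1]
contact_force: [2.9, -6.8, -2.9]
time: 22.82
tool_pos: [570.4, -221.5, 49.2]
contact_force: [2.4, -6.8, -3.7]
time: 23.2
tool_pos: [570.2, -215.6, 49.1]
contact_force: [0.4, -7.2, -3.8]
t 23.2 grasp gauge [  -7.8 -164.4   44. ] tip [   1.9 -165.5   27.7] F [ 0.4 -7.2 -3.8] w -0.1 q [-0.33  0.35  0.84  2.15 -1.15  0.48  2.91]
(-60.11, 183, 90)
(-60.64, 184, 82)
(-60.47, 182, 58)
```

The slide is moving at about 7–8 N, and its measured front has gone from y=−74 to −60. I'll push on in slow steps and measure the mark meanwhile.

```bash
python3 -m creep '[{"linear":[-0.001,0.03,0],"rotation":[0,0,0]},{"linear":[-0.003,0.07,0],"rotation":[0,0,0]},{"linear":[-0.004,0.11,0],"rotation":[0,0,0]},{"linear":[-0.005,0.15,0],"rotation":[0,0,0]},{"linear":[-0.006,0.19,0],"rotation":[0,0,0]},{"linear":[-0.007,0.23,0],"rotation":[0,0,0]},{"linear":[-0.008,0.27,0],"rotation":[0,0,0]},{"linear":[-0.01,0.31,0],"rotation":[0,0,0]},{"linear":[-0.011,0.35,0],"rotation":[0,0,0]},{"linear":[-0.012,0.39,0],"rotation":[0,0,0]},{"linear":[-0.013,0.42,0],"rotation":[0,0,0]},{"linear":[-0.013,0.42,0],"rotation":[0,0,0]}]'|egrep 'time|pos|contact'
python3 - <<'E'
from h import *
st(); s=snap('top')
for gx in(-25,-15,-5): print(front(s,gx,-60,20))
for n in('top','scene'):
    t=load(n); im=t['pixels']; c=proj(t,tow((-58,44.5,40))).round().astype(int); hsv=cv2.cvtColor(im,cv2.COLOR_BGR2HSV)
    x0,y0=c-12; r=hsv[y0:y0+24,x0:x0+24]; m=cv2.inRange(r,(12,110,40),(28,255,220))
    k,l,stt,cen=cv2.connectedComponentsWithStats(m)
    for i in range(1,k):
        if stt[i,4]>3:
            p=cen[i]+[x0,y0]; print(n,stt[i]+[x0,y0,0,0,0],p.round(2),'z42',tog(onz(t,p,42)).round(1),'z36',tog(onz(t,p,36)).round(1))
    if n=='top': print(im[y0+2:y0+20,x0+4:x0+20].astype(int).sum(2)//3,x0+4,y0+2)
E
```

```text
time: 24.75
tool_pos: [568.8, -173.6, 49.1]
contact_force: [-0.6, -6.7, -1.2]
t 24.75 grasp gauge [  -7.8 -122.5   43.9] tip [   1.9 -123.5   27.6] F [-0.6 -6.7 -1.2] w 0.1 q [-0.45  0.31  0.86  2.2  -1.1   0.41  2.81]
(-18.9, 182, 91)
(-18.95, 184, 85)
(-18.28, 181, 60)
top [248 241  24  11 155] [260.01 247.56] z42 [-77.   44.6  42. ] z36 [-76.3  45.   36. ]
[[ 55  52  54  52  53  55  56  58  55  55  60  89  87  89  90  91]
 [ 56  53  55  53  53  54  54  54  54  53  50  62  86  87  89  88]
 [ 85  56  52  52  52  53  50  52  52  51  49  60  88  87  90  88]
 [ 83  54  52  50  55  53  50  53  52  50  53  50  58  86  88  87]
 [ 82  53  54  52  52  54  53  55  55  54  56  57  61  90  91  88]
 [ 89  82  54  53  53  54  54  54  51  53  52  53  60  88  90  89]
 [ 90  83  53  54  54  56  56  57  54  54  56  59  60  69  97  98]
 [105 102  83  66  65  67  64  81  82  86  83  89 106 120 174 178]
 [216 220 230 147 150 148 122 115 111 145 132 150 146 161 219 237]
 [239 236 204 151 150 144 109 124  96 147 147 147 149 158 215 238]
 [240 237 206 150 148 146 139  92  75 121 124 129 149 146 171 237]
 [238 237 229 143 113  88  88  91  90  86  85  94 126 145 167 233]
 [207 206 197 111  87  87  86  86  86  87  87  87  73  53  63  89]
 [ 89  88  90  86  69  85  85  87  89  87  87  82  43  54  63  89]
 [ 89  87  87  86  73  86  88  88  85  86  89  85  44  53  56  70]
 [ 77  84  78  69  63  87  88  88  88  87  91  89  34  35  43  40]
 [ 43  44  39  41  43  57  45  45  57  63  62  61  57  67  63  66]
 [ 76  73  79  88  86  85  87  86  85  86  86  86  84  86  87  87]] 252 230
scene [301 233  24  17 255] [314.22 239.1 ] z42 [-80.9  30.4  42. ] z36 [-87.6  25.5  36. ]
```

```bash
python3 -m creep '[{"linear":[-0.001,0.03,0],"rotation":[0,0,0]},{"linear":[-0.003,0.08,0],"rotation":[0,0,0]},{"linear":[-0.004,0.13,0],"rotation":[0,0,0]},{"linear":[-0.006,0.18,0],"rotation":[0,0,0]},{"linear":[-0.007,0.23,0],"rotation":[0,0,0]},{"linear":[-0.009,0.28,0],"rotation":[0,0,0]},{"linear":[-0.011,0.33,0],"rotation":[0,0,0]},{"linear":[-0.012,0.38,0],"rotation":[0,0,0]},{"linear":[-0.014,0.42,0],"rotation":[0,0,0]},{"linear":[-0.015,0.46,0],"rotation":[0,0,0]},{"linear":[-0.016,0.5,0],"rotation":[0,0,0]},{"linear":[-0.016,0.5,0],"rotation":[0,0,0]}]'|egrep 'time|pos|contact'
python3 - <<'E'
from h import *
st(); s=snap('top')
for gx in(-35,-25,-15,-5): print(front(s,gx,0,60))
E
```

```text
time: 26.3
tool_pos: [567.1, -123.6, 48.9]
contact_force: [-2.3, -6.9, 1.2]
t 26.3 grasp gauge [ -7.8 -72.4  43.8] tip [  1.9 -73.4  27.5] F [-2.3 -6.9  1.2] w -0.1 q [-0.61  0.27  0.9   2.24 -1.03  0.33  2.65]
(31.73, 182, 61)
(32.5, 182, 58)
(32.4, 182, 65)
(32.28, 182, 57)
```

```bash
python3 -m creep '[{"linear":[-0.001,0.02,0],"rotation":[0,0,0]},{"linear":[-0.002,0.05,0],"rotation":[0,0,0]},{"linear":[-0.003,0.08,0],"rotation":[0,0,0]},{"linear":[-0.003,0.1,0],"rotation":[0,0,0]},{"linear":[-0.003,0.1,0],"rotation":[0,0,0]}]'|egrep 'time|pos|contact'
python3 - <<'E'
from h import *
st(); s=snap('top','t8.png'); c=snap('scene','s8.png')
for gx in(-42,-35,-25,-15): print(front(s,gx,10,70))
a=cv2.resize(s['pixels'][205:253,238:288],None,fx=8,fy=8,interpolation=cv2.INTER_CUBIC)
b=cv2.resize(c['pixels'][215:263,280:330],None,fx=8,fy=8,interpolation=cv2.INTER_CUBIC)
cv2.imwrite('pics/c8.png',np.hstack([a,b]))
# predicted image spots: front corners & mark at y=44.8
for n,t in(('top',s),('scene',c)):
    off=np.array([238,205]) if n=='top' else np.array([280,215])
    for nm,P in(('mark',(-50,44.8,38)),('fronttop',(-47.5,41.9,61)),('frontlow',(-47.5,41.9,36))): print(n,nm,((proj(t,tow(P))-off+.5)*8+([0,0] if n=='top' else [400,0])).round())
E
```

```text
time: 26.98
tool_pos: [566.8, -113.7, 48.9]
contact_force: [-3.9, -7.4, 2.0]
t 26.975 grasp gauge [ -7.8 -62.5  43.8] tip [  1.9 -63.6  27.5] F [-3.9 -7.4  2. ] w -0.1 q [-0.65  0.27  0.92  2.25 -1.01  0.32  2.61]
(40.54, 108, 54)
(39.43, 155, 54)
(38.54, 177, 55)
(39.82, 184, 55)
top mark [177. 264.]
top fronttop [181. 246.]
top frontlow [186. 256.]
scene mark [653. 258.]
scene fronttop [647. 206.]
scene frontlow [642. 262.]
```

View pics/c8.png

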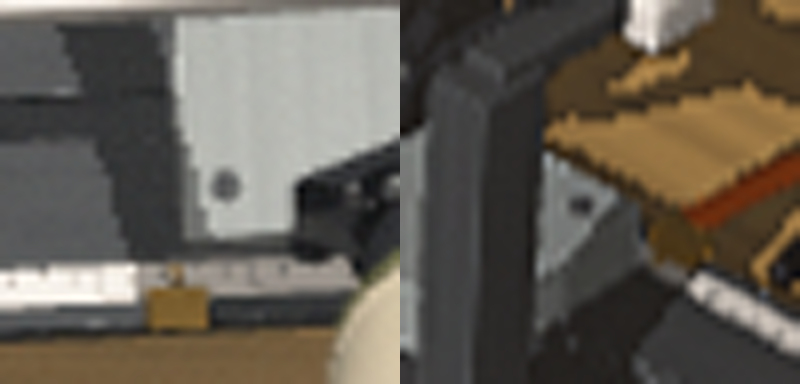

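The slide's front edge is at top-crop x≈187 near the scale and the pointer tip is at x≈176, so a few mm remain. The post's shadow falls along that edge, so I'll measure with a lower threshold.

Run:
```python
from h import *
s=snap('top')
for gx in(-40,-30,-20,-10,0,8):
    ys,v=edge(s,gx,25,60); print(gx,v[4:30:2].round(), 'y@80',round(float(np.interp(-78,-v,ys)),1))
# tip profile along y at gx rows near tip
g=s['pixels'].astype(int); print(g[236:247,254:267,0]); print(proj(s,tow((-50,45,38))),proj(s,tow((-50,45,42))))
```

```text
-40 [165. 162. 142. 120. 106. 104.  78.  60.  54.  54.  53.  54.  53.] y@80 41.0
-30 [133. 160. 172. 149. 119. 110.  80.  63.  55.  55.  54.  54.  54.] y@80 41.2
-20 [164. 178. 182. 171. 148. 120.  84.  63.  56.  55.  54.  55.  55.] y@80 41.5
-10 [183. 184. 184. 181. 176. 156. 115.  74.  59.  56.  56.  56.  55.] y@80 42.8
0 [182. 183. 183. 181. 181. 175. 148.  90.  62.  53.  53.  52.  53.] y@80 43.8
8 [182. 183. 183. 181. 180. 187. 164. 105.  65.  55.  52.  52.  52.] y@80 44.4
[[ 54  54  56  55  58  52  55  58  65  63  65  67  67]
 [ 83  63  66  65  65  79  75  82  82  86 101 100 102]
 [224 145 144 142 118  90  86 139 126 140 141 138 125]
 [196 144 146 137 107 108  71 139 141 141 141 138 126]
 [197 143 141 138 130  76  57 109 112 118 141 142 142]
 [222 134  86  50  48  48  51  49  46  64 113 138 138]
 [186 110  68  47  43  46  48  50  49  50  65  58  54]
 [ 91  85  49  50  50  46  49  47  46  47  46  56  55]
 [ 89  84  50  48  48  48  47  49  49  45  40  55  54]
 [ 82  69  38  47  48  49  50  48  49  49  27  29  40]
 [ 41  38  30  34  36  37  43  42  41  43  46  52  50]]
[259.58718008 237.46142081] [259.47478694 237.26110396]
```

```bash
python3 -m creep '[{"linear":[0,0.01,0],"rotation":[0,0,0]},{"linear":[-0.001,0.02,0],"rotation":[0,0,0]},{"linear":[-0.001,0.03,0],"rotation":[0,0,0]},{"linear":[-0.001,0.03,0],"rotation":[0,0,0]}]'|egrep 'time|pos|contact'
python3 - <<'E'
from h import *
s=snap('top');st()
for gx in(-44,-40,-35,-30,-20,-10,0,8):
    ys,v=edge(s,gx,25,60); print(gx,v[8:30:2].round(), 'y@80',round(float(np.interp(-78,-v,ys)),1))
print(s['pixels'][225:247,252:270].astype(int).sum(2)//3)
E
```

```text
time: 27.62
tool_pos: [566.6, -111.0, 48.9]
contact_force: [-3.5, -8.3, 1.6]
t 27.675 grasp gauge [ -7.9 -59.7  43.7] tip [  1.8 -60.8  27.4] F [-2.  -7.7  1.8] w -0.0 q [-0.66  0.27  0.92  2.25 -1.    0.32  2.6 ]
-44 [113.  98.  93.  93.  94.  83.  64.  56.  55.  55.  54.] y@80 43.4
-40 [138. 119. 108. 104. 104.  89.  65.  55.  54.  54.  54.] y@80 43.8
-35 [143. 128. 114. 109. 110.  91.  68.  56.  54.  54.  54.] y@80 43.9
-30 [141. 133. 116. 109. 110.  91.  69.  57.  54.  54.  54.] y@80 44.0
-20 [170. 167. 147. 122. 111.  92.  72.  58.  55.  54.  54.] y@80 44.4
-10 [184. 184. 178. 163. 139. 106.  76.  60.  56.  56.  55.] y@80 44.9
0 [183. 184. 183. 181. 177. 156.  98.  64.  52.  52.  52.] y@80 45.9
8 [182. 183. 182. 181. 184. 180. 108.  67.  52.  53.  52.] y@80 46.4
[[ 55  55  57  53  50  55  59  81 108 123 180 184 178 177 183 186 181 177]
 [ 52  55  51  51  53  56  58  80 110 104 125 172 131 122 163 188 183 178]
 [ 54  52  54  52  54  52  57  79 111 108 113 129  93  92 114 183 181 178]
 [ 55  53  53  55  54  52  58  76 110 107 116 131  92  92 108 168 183 181]
 [ 56  57  52  55  53 
[... 628 characters left out ...]
106 103 105 107 105 108]
 [217 220 231 153 151 147 125 116 113 147 132 148 145 143 132 149 147 130]
 [240 236 203 151 153 145 111 125  98 149 149 146 147 145 132 149 146 130]
 [240 237 209 149 149 147 141  91  77 122 126 131 148 149 149 149 144 127]
 [240 238 230 142 112  91  89  90  88  86  87  94 126 143 144 146 146 142]
 [208 208 197 112  90  85  86  86  85  88  89  88  73  56  53  59  54  55]
 [ 90  89  88  84  71  87  88  90  88  86  90  87  44  55  56  54  53  53]
 [ 88  88  88  86  68  86  86  87  88  87  90  85  42  56  54  56  58  61]
 [ 78  84  80  71  65  87  87  89  88  90  91  90  33  35  40  39  43  42]
 [ 41  46  41  42  40  59  45  44  56  64  61  60  56  67  67  66  65  70]]
```

The front edge is at about y=43.6 near the corner and the pointer is at about 44.5, so it is within tolerance. I'll back off, re-measure and hand in.

```bash
python3 -m creep '[{"linear":[0,-0.06,0],"rotation":[0,0,0]},{"linear":[0.004,-0.15,0],"rotation":[0,0,0]},{"linear":[0.006,-0.22,0],"rotation":[0,0,0]},{"linear":[0,-0.25,0.08],"rotation":[0,0,0]},{"linear":[-0.06,-0.25,0.18],"rotation":[0,0,0]},{"linear":[-0.12,-0.25,0.28],"rotation":[0,0,0]},{"linear":[-0.18,-0.25,0.38],"rotation":[0,0,0]},{"linear":[-0.2,-0.25,0.4],"rotation":[0,0,0]},{"linear":[-0.2,-0.25,0.4],"rotation":[0,0,0]}]'
python3 - <<'E'
from h import *
s=snap('top','t9.png');c=snap('scene','s9.png');st()
for gx in(-44,-40,-30,-20):
    ys,v=edge(s,gx,25,60); print(gx,'y@80',round(float(np.interp(-80,-v,ys)),1))
p=cv2.imread('pics/s4.png')[300:350,480-130:540-130]; 
a=cv2.absdiff(cv2.imread('pics/s4.png')[300:360,360:420],c['pixels'][300:360,360:420]); print('tin/dog diff',a.mean(),a.max())
E
```

```text
time: 28.8
tool_pos: [547.2, -132.3, 88.7]
ee_rot: [0.025, 0.964, -0.01, 0.266]
contact_force: [0.1, -0.1, -0.2]
grip_width: -0.1
gripper_force: 0.0
t 28.9 grasp gauge [-28.1 -80.6  83.3] tip [-18.4 -81.5  67. ] F [-0.5  0.6 -0.7] w -0.4 q [-0.85  0.14  1.17  2.25 -0.69  0.38  2.39]
-44 y@80 43.3
-40 y@80 43.6
-30 y@80 43.7
-20 y@80 44.0
tin/dog diff 0.690462962962963 3
```

```bash
python3 -c "
from workcell import manip
print(manip.job_done())"
```

```text
the job is handed in; nothing more can be done
None
```

I handed the job in at about 29 s: the dog stands upright and released in the tin, the slide's front face measures about 1 mm short of the pointer (my measurement is good to about 1 mm), the arm was clear, and I saw no bystander disturbed; no verdict was returned.

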